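Hold a ball sample in the Helmholtz coil

ROBOT

A 6-joint arm with a two-finger parallel gripper is mounted at the origin on the work surface. World frame = base frame: x ahead of the robot, y to its left, z up, the work surface at z = 0. Lengths are in m, angles in rad, forces in N, time in s.
With the tool pointing down it reaches from about 0.35 to 0.975 m from the base axis. Payload 4.9 kg.
Tool frame: the origin (TCP) lies at the very end of the fingers, on their centre line; the grasp point (between the pads) lies 19 mm behind it (ctrl.grip_point_offset is the distance from the TCP to the grasp point, in m); z points along the fingers, y is the line along which they close (so a half turn about z gives the same grasp; the last joint's range is limited). The gripper opens to 85 mm and grips with 20 to 120 N. Pads are 22 mm wide; open, the fingers measure 114 mm over their backs; the gripper's body (76 mm by 85 mm) begins 54 mm behind the grasp point. The pads swing forward as they close: fully open they stand 13 mm farther back than shut.
Start: joints at [-1.384, 0.053, 1.613, -0, 1.476, -0.119], TCP at [0.188, -0.596, 0.231] pointing down, gripper open.
Joint ranges: [-3.01, 3.01], [-1.01, 2.22], [0.06, 2.58], [-1.02, 4.17], [0.09, 2.62], [-3.14, 3.14]. Speed limits (rad/s): [2.57, 2.57, 3.14, 3.14, 3.14, 3.14].

INTERFACE

Orientations are given as a rotation vector (axis times angle).
In Python, from station import ctrl gives the robot as it stands.
- The arm moves only by the tool send_rows, never from a script. Its argument "rows" is a list of rows, each a list of 3 entries, a list of its own where there are three numbers: the finger opening in cm, from 0 to 8.54, then the shift along the tool's x, y, z in cm, then the turn about the tool's z in degrees. A call has 1 to 10 rows; each row shifts and turns the commanded pose from where the row before left it, along the tool's axes as they then stand; what a row does not reach is not made up. A row lasts 1/8 s, in which the tool goes at most 62.5 mm and 10.7 degrees, less where a joint would pass 70% of its speed; a pose out of reach is approached as far as the arm can. A call with a gripper value outside its range is refused whole. The fingers move at their own pace and stop on an object; "newtons" is the grip in N (left out, the last holds). Time passes only in rows, so rows that do not move let the fingers close. It gives the time, the measured TCP pose, the force, the opening and the grip force at its end, in the units of the state.
- ctrl.get_obs(): the state, without advancing time (a new reading comes with each control period).
- ctrl.get_image(name): name is "scene" or "top" or "wrist"; returns a dict with "frame" (384x512x3 uint8, red, green, blue), "range_z" (384x512 float32, m along the optical axis (not along the pixel's ray), 0 where there is no reading), "fx", "fy", "cx", "cy" (pixels), "cam_to_world" (4x4, takes a point from camera to world coordinates). Camera axes: x right, y down, z forward; pixel columns grow to the right and rows downward; lengths in m; the calibration is good to about 2 mm. A picture is of the moment at which its call begins.
- ctrl.finish_job(): hands the job in; it is judged then, once.
The state is a dict: "t": time; "q": joint angles; "dq": joint speeds; "effort": joint torques, N m; "tool_pos": TCP position; "tool_rot": TCP orientation; "contact_force": force on the tool from outside, world axes, zero at the start; "wrist_torque": the same for the moment, N m; "opening": finger opening in m; "grip_force": force on a finger pad.
Only numpy, scipy, OpenCV 4.12 (cv2) and the standard library are available. Lean on these libraries where they do the work, as an engineer would, in place of code of your own. Each camera call takes 0.05 s, during which the arm holds its last target. There are 200 camera calls.

TASK

The ball lying loose in the shallow pocket of the long-handled white tray is next to be measured in the Helmholtz coil, and the open case of ball magnets beside it would spoil the reading: first press the case's lid down until it snaps shut past its catch. Then lift the tray by its handle, carry it without letting the ball out of its pocket, and hold it level with the ball in the middle of the space between the two coils, the tray not touching them. Finish while still holding it there for the reading, and leave the other things on the bench alone.

Things in the scene. Friction and masses are not known exactly. Their poses are not given: they have to be found in the camera images.
- case: sample case, grey painted steel, fixed: a box 150 (x) x 210 (y) x 50 mm high with 4 mm walls, dark ball magnets in foam inside, and a hinged lid 20 mm deep of the same outline (shut, the whole is 70 mm high). Origin: centre of the underside, on the bench; x from its front (robot side) to the hinge at its back, y along the hinge
- case_hinge (a point): middle of the hinge line of the lid, on the back edge of the box, 50 mm above the bench, 75 mm behind the case's centre; the hinge turns about the case's y axis
- case_lid (a joint): lid angle, rad: 0 fully shut, grows as the front edge rises; starts at 0.5 to 0.95. A stiff hinge keeps the lid where it is left; 1 to 2 N at the front edge moves it. From 0.08 down a sprung roller catch at the front resists: 5 to 9 N at the front edge presses past it, and below 0.03 it pulls the lid home to 0 and keeps it
- case_lid_press (a point): a good point to press: on the lid's flat top, midway along y, 20 mm behind its front edge. It lies 130 mm from the hinge line along the lid and 20 mm above the lid's lower rim plane, which holds the hinge line. Axes of the lid: z out of the top face, x from front edge to hinge
- tray: white polymer sample tray, 95 g, flat on the bench: a pan 56 (x) x 46 (y) x 8 mm high; a neck 14 mm wide, 8 mm high runs along -x to the handle, a block 18 mm wide (y), 22 mm high, 92 mm long, from 139 to 231 mm behind the pan's centre. Origin: centre of the pan's underside (all undersides in one plane); x from handle to pan, z up
- tray_pocket (a point): centre of the floor of the round pocket in the pan's top: pocket 28 mm wide and 3 mm deep, floor 5 mm above the tray's underside
- tray_grip (a point): middle of the tray's handle, 185 mm from the pocket's centre along the tray's -x and 11 mm above the tray's underside; width to grip, along the tray's y, 18 mm. Gripped here or up to 25 mm farther back, the gripper stays clear of the coils when the ball is in their middle
- ball_center (a point): centre of the loose dark grey magnet ball, diameter 25 mm, 31 g; at rest its centre is 12.5 mm above the pocket's floor, and it can roll about 6 mm each way inside the pocket
- coil: Helmholtz coil pair, fixed: two upright copper-wound black rings on a base 170 (x) x 140 (y) x 12 mm. Origin: centre of the base's underside; y is the rings' common axis. Rings: outside 208, inside 152 mm in diameter, 18 mm thick, inner faces at y = -36 and +36 mm, tops 239 mm above the bench. The gap is open above and at both x ends; low bars at x = -64, +64 mm, tops 75 mm high
- coil_center (a point): the middle of the space between the coils, on their axis, 135 mm above the bench, above the base's centre
- bin: bystander: open blue plastic bin 80 x 80 x 50 mm high with ring magnets in it; origin at the centre of its underside
- jar: bystander: white jar with a black cap, 56 mm in diameter, 65 mm high; origin at the centre of its underside
- caliper: bystander: steel caliper 230 mm long, lying along its x; origin at the middle of its underside

How it is judged:
On the way, in this order (a step that is already met when the one before it is completed fails the run):
1. the lid is snapped shut past its catch (value of joint case_lid below 0.02 rad), for 0.3 s.
2. the tray is lifted clear of the bench with the ball in its pocket (height (world z) of tray_pocket above 0.05 m and distance between ball_center and tray_pocket below 0.018 m and contact force between the fingers and tray above 1 N), for 0.2 s.
At the end, for the whole second after the job is handed in: The lid is shut (under 0.02 rad); the gripper holds the tray still (under 20 mm/s) and level (within 0.1 rad), not touching the coils, with the ball in its pocket and the ball's centre within 15 mm of the middle of the space between the coils (value of joint case_lid below 0.02 rad and distance between ball_center and coil_center below 0.015 m and distance between ball_center and tray_pocket below 0.018 m and angle between tray's own z axis and vertical below 0.1 rad and contact force between the fingers and tray above 1 N and contact force between tray and coil below 0.2 N and linear speed of tray below 0.02 m/s); the arm keeps its last pose, push and grip.
It fails at once if the ball leaves the tray's pocket (distance between ball_center and tray_pocket above 0.02 m).
It fails at once if the bin, the jar or the caliper is disturbed (distance of any of bin, jar, caliper from where it was at the start of the episode above 0.02 m).
It also fails if it takes over 72 s, if anything falls off the work surface, if the arm or the gripper's body presses on something with over 40 N, if the wrist force passes 120 N, or if a joint passes its speed limit or range.

## Working session

There is one attempt and no reset: what is moved stays moved. The work goes in short steps, Python scripts to look and compute and a tool call to move; the robot and the scene stay as the last step left them, time stands still between calls to the robot, and variables do not carry over. Pictures are saved under pics/ and viewed, at most 10 in all, crops included, and the job is handed in when it is done.

Besides the shell and the picture viewer there is one more tool, called after "Request:" as name(argument=value, ...) on one line, values as JSON. send_rows: Moves the arm, as the interface text tells. Its arguments: {"type":"object","properties":{"rows":{"type":"array","items":{"type":"array"}},"newtons":{"type":"number"}},"required":["rows"]}

```bash
mkdir -p pics
cat > h.py <<'E'
import numpy as np, cv2
from station import ctrl
def grab(n):
    im=ctrl.get_image(n); d=im["range_z"]; v,u=np.mgrid[:384,:512]
    P=np.stack([(u-im["cx"])/im["fx"]*d,(v-im["cy"])/im["fy"]*d,d],-1)
    T=im["cam_to_world"]; W=P@T[:3,:3].T+T[:3,3]; W[d==0]=np.nan
    return im,W
def save(im,n): cv2.imwrite(f"pics/{n}.png",cv2.cvtColor(im["frame"],cv2.COLOR_RGB2BGR))
E
python3 - <<'E'
from h import *
fr=[]
for n in("top","scene"):
    im,W=grab(n); np.savez(n+".npz",W=W,f=im["frame"]); fr.append(im["frame"])
    save(im,n+"0"); print(n,im["cam_to_world"][:3].round(3).tolist())
print(ctrl.get_obs())
E
```

```text
top [[-0.02, -0.983, 0.18, 0.373], [-1.0, 0.017, -0.014, 0.02], [0.01, -0.18, -0.984, 1.307]]
scene [[0.689, 0.499, -0.526, 1.102], [0.725, -0.481, 0.493, -0.48], [-0.007, -0.721, -0.693, 0.801]]
{'t': 0.1, 'q': array([-1.38402672e+00,  5.32824826e-02,  1.61418210e+00,  1.13502523e-05,
        1.47601303e+00, -1.19006902e-01]), 'dq': array([ 8.79504697e-04, -1.53073246e-03, -3.68228354e-03, -3.73864605e-05,
       -7.95206138e-04, -4.42443395e-04]), 'effort': array([ 1.26475356e-03, -3.94902885e+01, -3.71360707e+01, -4.71829730e-05,
        3.90198897e-03, -9.36808220e-06]), 'tool_pos': array([ 0.18803741, -0.59543712,  0.23017597]), 'tool_rot': array([-3.10308501e+00, -4.78154947e-01,  8.25134053e-05]), 'contact_force': array([ 1.01763523, -0.15914766, -0.34552706]), 'wrist_torque': array([ 0.04165042, -0.00397291, -0.0253096 ]), 'grip_force': 0.0, 'opening': 0.085158139033111}
```

View pics/top0.png

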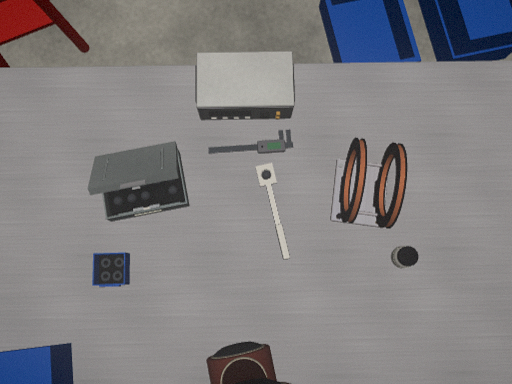

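View pics/scene0.png

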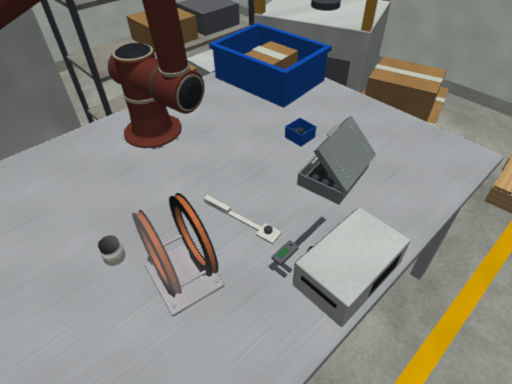

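The top view shows the open case around (140,185), with its lid's front edge at rows 145–190. The tray's ball is at (266,174) and its handle end at (286,258). The coils are around (372,185), the bin at (111,269), the jar at (405,257) and the caliper at (250,146). Next I'll measure each of them.

Run:
```python
from h import *
D=np.load("top.npz");W=D["W"];f=D["f"];hsv=cv2.cvtColor(f,cv2.COLOR_RGB2HSV)
v,u=np.mgrid[:384,:512]
def box(a,b,c,d): return (u>=a)&(u<b)&(v>=c)&(v<d)
# tray
m=(f.min(-1)>195)&box(245,300,155,268)
P=W[m]; print("tray n",m.sum(),P.min(0).round(3),P.max(0).round(3))
# handle
h=P[P[:,2]>0.014]; r=cv2.minAreaRect((h[:,:2]*1000).astype(np.float32)); print("handle",len(h),r,h[:,2].mean())
c=P[:,:2].mean(0);_,s,V=np.linalg.svd(P[:,:2]-c);print("tray axis",V[0],np.degrees(np.arctan2(V[0,1],V[0,0])))
t=(P[:,:2]-c)@V[0];print(t.min(),t.max())
b=(f.max(-1)<90)&box(257,276,166,183);print("ball",W[b].mean(0),np.median(W[b],0),u[b].mean(),v[b].mean())
# coils
S=np.load("scene.npz")
for nm,A,F in(("top",W,f),("scene",S["W"],S["f"])):
    hs=cv2.cvtColor(F,cv2.COLOR_RGB2HSV)
    k=(A[...,2]>.03)&(A[...,2]<.26)&(A[...,1]<-.2)&(A[...,1]>-.6)&(A[...,0]>.3)&(A[...,0]<.8)&(hs[...,1]>80)
    Q=A[k]; print(nm,"coil",len(Q),np.percentile(Q,[1,50,99],0).round(3).tolist())
    Q=Q[Q[:,2]>.1]; lab=Q[:,:2]; 
    r=cv2.minAreaRect((lab*1000).astype(np.float32)); print(r)
    # case
    k=(A[...,2]>.008)&(A[...,2]<.35)&(A[...,1]<.45)&(A[...,1]>.13)&(A[...,0]>.42)&(A[...,0]<.85)&(hs[...,1]<90)
    Q=A[k]; print("case",len(Q),np.percentile(Q,[0.5,50,99.5],0).round(3).tolist(), cv2.minAreaRect((Q[:,:2]*1000).astype(np.float32)))
    for z0,z1 in((.01,.06),(.1,.13),(.13,.2)):
        q=Q[(Q[:,2]>z0)&(Q[:,2]<z1)]
        if len(q)>5: print(z0,len(q),cv2.minAreaRect((q[:,:2]*1000).astype(np.float32)))
    q=Q[Q[:,2]>.09]
    if len(q)>30:
        c=q.mean(0);_,s,V=np.linalg.svd(q-c);print("lid plane",c.round(3),V[2].round(3),s.round(3))
        i=q[:,2].argsort()[-40:];print("high edge",q[i].mean(0),q[i].min(0),q[i].max(0))
```

```text
tray n 5 [ 0.532 -0.064  0.005] [ 0.578 -0.048  0.008]
handle 0 ((0.0, 0.0), (0.0, 0.0), 0.0) nan
tray axis [-0.987125   -0.15995072] -170.79596392556613
-0.020757546562372133 0.025530557151126905
ball [ 0.65417846 -0.03116355  0.02653561] [ 0.65398914 -0.03152564  0.02621312] 265.82456140350877 174.43859649122808
top coil 1513 [[0.505, -0.34, 0.055], [0.602, -0.305, 0.196], [0.689, -0.219, 0.238]]
((603.6812744140625, -278.882080078125), (106.84363555908203, 196.20028686523438), 80.88018798828125)
case 6275 [[0.423, 0.133, 0.009], [0.621, 0.29, 0.077], [0.836, 0.405, 0.174]] ((635.5862426757812, 288.3270263671875), (308.7376708984375, 435.0072326660156), 88.74634552001953)
0.01 2752 ((612.6973876953125, 265.5179443359375), (178.80059814453125, 473.0789489746094), 45.3471565246582)
0.1 822 ((703.2403564453125, 234.63357543945312), (128.6505889892578, 336.6430969238281), 35.756202697753906)
0.13 1770 ((628.1828002929688, 290.50054931640625), (60.14681625366211, 212.04623413085938), 10.50767707824707)
lid plane [0.649 0.286 0.138] [-0.507 -0.162 -0.847] [3.793 2.262 0.609]
high edge [0
[... 365 characters left out ...]
73]] ((649.92041015625, 270.1444091796875), (223.75653076171875, 437.47271728515625), 29.576147079467773)
0.01 1046 ((592.5625, 303.06353759765625), (231.9259033203125, 265.9533996582031), 11.89511489868164)
0.1 760 ((700.0111083984375, 232.95327758789062), (140.65748596191406, 338.3429870605469), 35.6414909362793)
0.13 1074 ((629.1279907226562, 288.51971435546875), (60.18412399291992, 214.0337677001953), 10.987995147705078)
lid plane [0.657 0.274 0.132] [-0.533 -0.141 -0.834] [3.168 1.783 0.537]
high edge [0.60628552 0.27936317 0.17278678] [0.59524037 0.21488728 0.17094033] [0.62827102 0.32429031 0.17724019]<stdin>:9: RuntimeWarning: Mean of empty slice.
  ret = ret.dtype.type(ret / rcount)
```

Run:
```python
from h import *
f=cv2.imread("pics/top0.png")
a=cv2.resize(f[120:230,80:200],None,fx=4,fy=4,interpolation=cv2.INTER_CUBIC);b=cv2.resize(f[120:240,320:415],None,fx=3.6,fy=3.6,interpolation=cv2.INTER_CUBIC)
o=np.zeros((440,a.shape[1]+b.shape[1]+2,3),np.uint8)[:,:800];o[:a.shape[0],:480]=a;w=min(b.shape[1],320);o[:432,480:480+w]=b[:432,:w];cv2.imwrite("pics/crop.png",o)
```

```text
(no output)
```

View pics/crop.png

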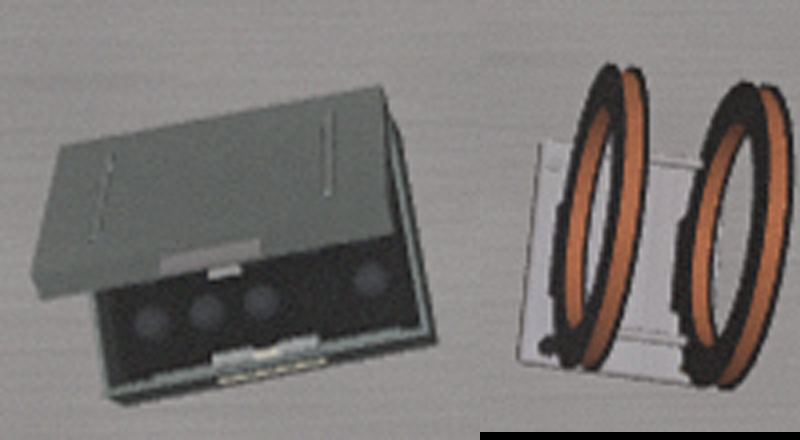

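The crop confirms that the lid's front edge runs from crop pixel (35,290) to (395,235). That gives a case yaw of about +10.7°. The coil rings are yawed about −8°. I'll refine the tray, coil and lid measurements.

```bash
python3 - <<'E' 2>&1
from h import *
D=np.load("top.npz");W=D["W"];f=D["f"];S=np.load("scene.npz");G=S["W"];g=S["f"]
v,u=np.mgrid[:384,:512]
def box(a,b,c,d): return (u>=a)&(u<b)&(v>=c)&(v<d)
print(f[240,283],f[186,262],f[240,270])
bg=np.median(f[200:260,240:265].min(-1)); m=(f.min(-1)>bg+22)&box(245,300,155,268)
m=cv2.morphologyEx(m.astype(np.uint8),cv2.MORPH_OPEN,np.ones((2,2)))
n,l,st,_=cv2.connectedComponentsWithStats(m); m=l==1+st[1:,4].argmax()
P=W[m]; c=P.mean(0)[:2];_,s,V=np.linalg.svd(P[:,:2]-c);a=V[0]*np.sign(V[0,0]);t=(P[:,:2]-c)@a;w=(P[:,:2]-c)@np.array([-a[1],a[0]])
print("tray",m.sum(),"yaw",np.degrees(np.arctan2(a[1],a[0])),"ends",t.min(),t.max(),(c+a*t.min()).round(4),(c+a*t.max()).round(4))
h=P[t<t.min()+.09];hc=h[:,:2].mean(0);_,_,V=np.linalg.svd(h[:,:2]-hc);ha=V[0]*np.sign(V[0,0]);print("handle",hc,np.degrees(np.arctan2(ha[1],ha[0])),np.percentile(h[:,2],[10,50,90]),np.ptp((h[:,:2]-hc)@[-ha[1],ha[0]]))
p=P[t>t.max()-.056];print("pan rect",cv2.minAreaRect((p[:,:2]*1000).astype(np.float32)))
# coil union
Q=[]
for A,F in((W,f),(G,g)):
    hs=cv2.cvtColor(F,cv2.COLOR_RGB2HSV)
    k=(A[...,2]>.08)&(A[...,2]<.26)&(A[...,1]<-.2)&(A[...,1]>-.4)&(A[...,0]>.4)&(A[...,0]<.8)
    k=cv2.erode(k.astype(np.uint8),np.ones((2,2)))>0
    Q.append(A[k])
U=np.vstack(Q);print("coil",cv2.minAreaRect((U[:,:2]*1000).astype(np.float32)))
for q in Q:
    i=q[q[:,2]>.23];print("tops",len(i),i.mean(0), cv2.minAreaRect((i[:,:2]*1000).astype(np.float32)))
# lid
rng=np.random.default_rng(0)
for A in(W,G):
    k=(A[...,2]>.07)&(A[...,2]<.19)&(A[...,1]<.42)&(A[...,1]>.16)&(A[...,0]>.55)&(A[...,0]<.79)
    q=A[k];best=0
    for _ in range(400):
        x=q[rng.choice(len(q),3,False)];nn=np.cross(x[1]-x[0],x[2]-x[0]);nn/=np.linalg.norm(nn)+1e-12;inl=abs((q-x[0])@nn)<.003
        if inl.sum()>best:best=inl.sum();bi=inl
    q=q[bi];c=q.mean(0);nn=np.linalg.svd(q-c)[2][2];nn*=np.sign(nn[2]);ang=np.arctan2(nn[1],nn[0])
    th=np.arccos(nn[2]);ex=np.array([np.cos(ang)*np.cos(th),np.sin(ang)*np.cos(th),-np.sin(th)]);ey=np.cross(nn,ex)
    X=(q-c)@ex;Y=(q-c)@ey;a=np.percentile(X,[.5,99.5]);b=np.percentile(Y,[.5,99.5])
    print("lid",best,len(k[k]),"n",nn.round(3),"theta",th,"yaw",np.degrees(ang),"len",a,b,"frontmid",(c+ex*a[0]+ey*b.mean()).round(4),"backmid",(c+ex*a[1]+ey*b.mean()).round(4))
    k=(A[...,2]>.004)&(A[...,2]<.055)&(A[...,1]<.42)&(A[...,1]>.15)&(A[...,0]>.5)&(A[...,0]<.8)
    q=A[k];q=q[q[:,2]>.035];print("box",cv2.minAreaRect((q[:,:2]*1000).astype(np.float32)))
E
```

```text
[197 192 183] [130 127 124] [152 150 150]
Traceback (most recent call last):
numpy.linalg.LinAlgError: SVD did not converge
```

```bash
cat > m.py <<'E'
from h import *
D=np.load("top.npz");W=D["W"];f=D["f"];S=np.load("scene.npz");G=S["W"];g=S["f"]
v,u=np.mgrid[:384,:512]
def box(a,b,c,d): return (u>=a)&(u<b)&(v>=c)&(v<d)
bg=np.median(f[200:260,240:265].min(-1)); m=(f.min(-1)>bg+22)&box(245,300,155,268)
m=cv2.morphologyEx(m.astype(np.uint8),cv2.MORPH_OPEN,np.ones((2,2)))
n,l,st,_=cv2.connectedComponentsWithStats(m); m=l==1+st[1:,4].argmax()
P=W[m];P=P[~np.isnan(P[:,0])]; c=P.mean(0)[:2];_,s,V=np.linalg.svd(P[:,:2]-c);a=V[0]*np.sign(V[0,0]);t=(P[:,:2]-c)@a
print("tray",m.sum(),"yaw",np.degrees(np.arctan2(a[1],a[0])),"ends",t.min(),t.max(),(c+a*t.min()).round(4),(c+a*t.max()).round(4))
h=P[t<t.min()+.09];hc=h[:,:2].mean(0);_,_,V=np.linalg.svd(h[:,:2]-hc);ha=V[0]*np.sign(V[0,0]);print("handle",hc,np.degrees(np.arctan2(ha[1],ha[0])),np.percentile(h[:,2],[10,50,90]),np.ptp((h[:,:2]-hc)@[-ha[1],ha[0]]))
p=P[t>t.max()-.056];print("pan rect",cv2.minAreaRect((p[:,:2]*1000).astype(np.float32)))
Q=[]
for A in(W,G):
    k=(A[...,2]>.08)&(A[...,2]<.26)&(A[...,1]<-.2)&(A[...,1]>-.4)&(A[...,0]>.4)&(A[...,0]<.8)
    k=cv2.erode(k.astype(np.uint8),np.ones((2,2)))>0
    q=A[k];Q.append(q[~np.isnan(q[:,0])])
U=np.vstack(Q);print("coil",cv2.minAreaRect((U[:,:2]*1000).astype(np.float32)))
for q in Q:
    i=q[q[:,2]>.23];print("tops",len(i),i.mean(0), cv2.minAreaRect((i[:,:2]*1000).astype(np.float32)))
rng=np.random.default_rng(0)
for A in(W,G):
    k=(A[...,2]>.07)&(A[...,2]<.19)&(A[...,1]<.42)&(A[...,1]>.16)&(A[...,0]>.55)&(A[...,0]<.79)
    q=A[k];best=0
    for _ in range(400):
        x=q[rng.choice(len(q),3,False)];nn=np.cross(x[1]-x[0],x[2]-x[0]);nn/=np.linalg.norm(nn)+1e-12;inl=abs((q-x[0])@nn)<.003
        if inl.sum()>best:best=inl.sum();bi=inl
    q=q[bi];c=q.mean(0);nn=np.linalg.svd(q-c)[2][2];nn*=np.sign(nn[2]);ang=np.arctan2(nn[1],nn[0])
    th=np.arccos(nn[2]);ex=np.array([np.cos(ang)*np.cos(th),np.sin(ang)*np.cos(th),-np.sin(th)]);ey=np.cross(nn,ex)
    X=(q-c)@ex;Y=(q-c)@ey;a=np.percentile(X,[.5,99.5]);b=np.percentile(Y,[.5,99.5])
    print("lid",best,k.sum(),"n",nn.round(3),"theta",th,"yaw",np.degrees(ang),"len",a,b,"frontmid",(c+ex*a[0]+ey*b.mean()).round(4),"backmid",(c+ex*a[1]+ey*b.mean()).round(4))
E
python3 m.py
```

```text
tray 606 yaw 11.899523868168465 ends -0.14607246951995523 0.1095095325287194 [ 0.434  -0.0812] [ 0.6841 -0.0285]
handle [ 0.47605805 -0.07255465] 12.275061472700829 [0.01755364 0.02192716 0.02545988] 0.01596675205541203
pan rect ((656.71875, -34.649932861328125), (55.616031646728516, 45.087364196777344), 12.611380577087402)
coil ((604.914794921875, -280.047119140625), (110.60810089111328, 207.3424072265625), 81.1490707397461)
tops 497 [ 0.60229905 -0.279907    0.23436548] ((600.1732177734375, -278.81878662109375), (109.63380432128906, 88.80608367919922), 81.1747817993164)
tops 392 [ 0.6071822  -0.28539745  0.23375088] ((605.3296508789062, -282.0296936035156), (106.81002807617188, 85.4206771850586), 81.37629699707031)
lid 2538 3186 n [0.692 0.126 0.711] theta 0.7799606784684392 yaw 10.296918564442333 len [-0.06752065  0.07715491] [-0.10431509  0.10407533] frontmid [0.6134 0.287  0.1723] backmid [0.7146 0.3054 0.0706]
lid 2092 2451 n [0.695 0.126 0.708] theta 0.7844849369464711 yaw 10.271234707344572 len [-0.06907491  0.07175917] [-0.09848873  0.11195821] frontmid [0.6148 0.2854 0.1699] backmid [0.7129 0.3032 0.0705]
```

Request:
send_rows(rows=[[0,[1.5,-1.6,0],0],[0,[3.5,-3.6,0],0],[0,[3.5,-3.6,0],0],[0,[3.5,-3.6,0],0],[0,[3.5,-3.6,0],0],[0,[3.5,-3.6,0],0],[0,[3.5,-3.6,0],0],[0,[3.5,-3.6,0],0],[0,[3.5,-3.6,0],0],[0,[3.5,-3.6,0],0]], newtons=80)

```text
t: 1.35
tool_pos: [0.4007, -0.1707, 0.2309]
tool_rot: [-3.105, -0.478, 0.0]
contact_force: [0.8, -0.5, 0.3]
opening: 0.0001
grip_force: 0.0
```

Request:
send_rows(rows=[[0,[3.5,-3.6,0],0],[0,[3.5,-3.6,0],0],[0,[3.5,-3.6,0],0],[0,[3.5,-3.6,0],0],[0,[3.5,-3.6,0],0],[0,[3.5,-3.6,0],0],[0,[3.5,-3.6,0],0],[0,[3.5,-3.6,0],0],[0,[3,-3.5,0],0],[0,[1,-1.5,0],5.2]])

```text
t: 2.6
tool_pos: [0.604, 0.2484, 0.2302]
tool_rot: [-3.124, -0.336, 0.002]
contact_force: [0.5, -0.0, 0.5]
opening: -0.0001
grip_force: 0.0
```

Request:
send_rows(rows=[[0,[0,0,0],0],[0,[0,0,0],0]])

```text
t: 2.85
tool_pos: [0.6035, 0.2455, 0.2309]
tool_rot: [3.123, 0.338, -0.001]
contact_force: [-0.2, 0.2, -0.1]
opening: -0.0002
grip_force: 0.0
```

Request:
send_rows(rows=[[0,[2,-2,2],0],[0,[1.85,-1.7,2],0],[0,[0,0,1.5],0],[0,[0,0,1],0],[0,[0,0,0.5],0],[0,[-0.5,0,0.5],0],[0,[-0.5,0,0.5],0]])

```text
t: 3.72
tool_pos: [0.6242, 0.2882, 0.1526]
tool_rot: [-3.123, -0.337, -0.003]
contact_force: [0.7, -1.1, 1.9]
opening: -0.0
grip_force: 0.9
```

Request:
send_rows(rows=[[0,[-0.6,0,0.5],0],[0,[-0.6,0,0.6],0],[0,[-0.6,0,0.6],0],[0,[-0.5,0,0.6],0],[0,[-0.5,0,0.6],0],[0,[-0.4,0,0.6],0],[0,[-0.4,0,0.6],0],[0,[-0.4,0,0.6],0],[0,[-0.3,0,0.6],0]])

```text
t: 4.85
tool_pos: [0.5815, 0.2792, 0.0979]
tool_rot: [3.123, 0.337, -0.0]
contact_force: [1.6, 0.1, 1.4]
opening: 0.0001
grip_force: 0.5
```

Request:
send_rows(rows=[[0,[0,0,0.6],0],[0,[0,0,0.6],0],[0,[0,0,0.5],0],[0,[0,0,0.4],0],[0,[0,0,0.3],0],[0,[0,0,0.3],0],[0,[0,0,0.2],0]])

```text
t: 5.72
tool_pos: [0.5819, 0.2793, 0.0699]
tool_rot: [3.123, 0.337, -0.001]
contact_force: [-5.3, -1.9, 12.0]
opening: 0.0
grip_force: 5.7
```

Request:
send_rows(rows=[[0,[0,0,0.1],0],[0,[0,0,0.1],0],[0,[0,0,0],0],[0,[0,0,0],0]])

```text
t: 6.22
tool_pos: [0.5819, 0.2793, 0.0698]
tool_rot: [3.123, 0.337, -0.001]
contact_force: [-7.4, -2.4, 13.6]
opening: 0.0003
grip_force: 6.8
```

Request:
send_rows(rows=[[0,[0,0,-1],0],[0,[0,0,-2],0],[0,[0,0,-3],0],[0,[0,0,-4],0],[0,[0,0,0],0]])

```text
t: 6.85
tool_pos: [0.5848, 0.2803, 0.1734]
tool_rot: [-3.121, -0.337, -0.015]
contact_force: [1.2, 0.6, -0.2]
opening: 0.0
grip_force: 0.0
```

Run:
```python
from h import *
im,W=grab("scene"); 
A=W;k=(A[...,2]>.06)&(A[...,2]<.09)&(A[...,1]<.42)&(A[...,1]>.16)&(A[...,0]>.5)&(A[...,0]<.79)
q=A[k];c=q.mean(0);n=np.linalg.svd(q-c,full_matrices=False)[2][2];print(k.sum(),c,n/n[2],q[:,2].std())
save(im,"s1")
print(ctrl.get_obs()["tool_pos"])
```

```text
2268 [0.63567262 0.28002663 0.06944543] [ 0.00172589 -0.00468516  1.        ] 0.0021277832198164605
[0.58339302 0.27985156 0.17057855]
```

View pics/s1.png

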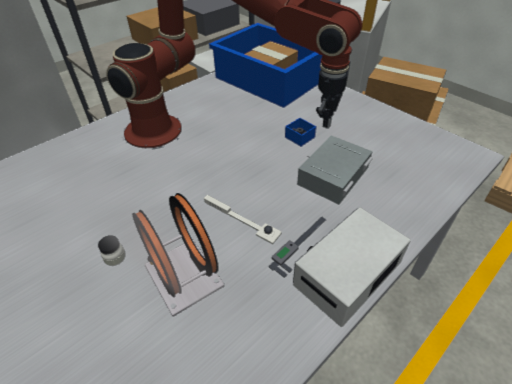

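The lid is shut: its top is level at z = 0.069, at pixel (335,165). The tray and ball at (240,220) haven't moved. Next I move over the tray handle.

Request:
send_rows(rows=[[5,[-1,1.8,0],0],[5,[-2,3.5,0],0],[5,[-2,3.5,0],0],[5,[-2,3.5,0],0],[5,[-2,3.5,0],0],[5,[-2.1,3.6,0],0],[5,[-2.1,3.6,0],0],[5,[-2.1,3.6,0],0],[5,[-2.1,3.6,0],0],[5,[-1.2,2,0],0]])

```text
t: 8.15
tool_pos: [0.4664, -0.0768, 0.1654]
tool_rot: [-3.123, -0.334, 0.005]
contact_force: [-0.8, -0.2, -0.8]
opening: 0.0503
grip_force: 0.0
```

Request:
send_rows(rows=[[5,[0,0,2],0],[5,[0,0,2],0],[5,[0,0,0],0],[5,[0,0,0],0]])

```text
t: 8.65
tool_pos: [0.4683, -0.0752, 0.1272]
tool_rot: [-3.123, -0.337, 0.001]
contact_force: [0.1, 0.2, 0.1]
opening: 0.0501
grip_force: 0.0
```

Run:
```python
from h import *
im,W=grab("wrist"); save(im,"w1"); o=ctrl.get_obs();print(o["tool_pos"],o["tool_rot"],o["opening"])
f=im["frame"];k=(W[...,2]>.013)&(W[...,2]<.03)&(f.min(-1)>140)&(abs(W[...,1]+.073)<.05)&(W[...,0]<.54)&(W[...,0]>.4)
h=W[k][:,:2];print(len(h),cv2.minAreaRect((h*1000).astype(np.float32)),h.mean(0))
c=h.mean(0);a=np.linalg.svd(h-c,full_matrices=False)[2][0];print(np.degrees(np.arctan2(a[1],a[0])))
```

```text
[ 0.46886625 -0.07519315  0.12775789] [3.12315543e+00 3.36910522e-01 7.88066102e-04] 0.04992293622871901
1650 ((477.38409423828125, -69.90656280517578), (90.67643737792969, 17.450923919677734), 12.647558212280273) [ 0.48046682 -0.06938296]
-168.03166825520228
```

View pics/w1.png

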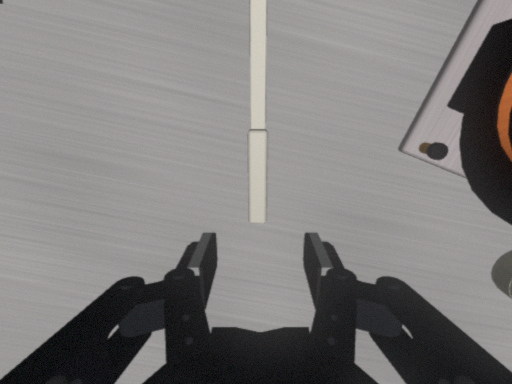

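The wrist view shows the handle spanning column 257, rows 130–222. It lies straight and centred between the finger pads, whose midpoint is column 260. Now I descend and grip.

Request:
send_rows(rows=[[5,[0.3,-0.1,2],0],[5,[0.2,-0.1,3],0],[5,[0,0,3],0],[5,[0,0,2],0],[5,[0,0,1],0],[5,[0,0,0.8],0],[5,[0,0,0.4],0],[5,[0,0,0],0],[5,[0,0,0],0]])

```text
t: 9.82
tool_pos: [0.4737, -0.0721, 0.0059]
tool_rot: [3.123, 0.337, 0.002]
contact_force: [0.5, 0.1, -0.7]
opening: 0.05
grip_force: 0.0
```

Request:
send_rows(rows=[[4,[0,0,0.2],0],[3.2,[0,0,0.1],0],[2.6,[0,0,0],0],[2.2,[0,0,0],0],[2.0,[0,0,0],0],[1.8,[0,0,0],0],[1.5,[0,0,0],0],[0.5,[0,0,0],0],[0,[0,0,0],0],[0,[0,0,0],0]], newtons=60)

```text
t: 11.08
tool_pos: [0.4735, -0.072, 0.0026]
tool_rot: [3.123, 0.337, 0.0]
contact_force: [-1.0, -0.4, 4.1]
opening: 0.0171
grip_force: 59.8
```

Request:
send_rows(rows=[[0,[0,0,-0.2],0],[0,[0,0,-0.3],0],[0,[0,0,-0.5],0],[0,[0,0,-0.6],0],[0,[0,0,-0.8],0],[0,[0,0,-0.8],0],[0,[0,0,-0.8],0],[0,[0,0,-0.6],0],[0,[0,0,-0.4],0],[0,[0,0,-0.2],0]])

```text
t: 12.32
tool_pos: [0.4733, -0.072, 0.0545]
tool_rot: [3.123, 0.337, 0.0]
contact_force: [-0.1, -0.2, -1.8]
opening: 0.0166
grip_force: 59.3
```

```bash
cat > tr.py <<'E'
from h import *
import sys
im,W=grab("top"); save(im,sys.argv[1]); o=ctrl.get_obs();p=o["tool_pos"];r=cv2.Rodrigues(o["tool_rot"])[0];print(p,o["grip_force"],r[:,0],r[:,2])
f=im["frame"];L=(W-p)@r
k=(f.min(-1)>150)&(abs(L[...,1])<.03)&(L[...,0]>.05)&(L[...,0]<.24)&(abs(L[...,2]+.004)<.04)
q=L[k];A=np.c_[q[:,0],np.ones(len(q))];print(len(q),"slope z(down),y",np.linalg.lstsq(A,q[:,[2,1]],rcond=None)[0].round(4).tolist(),q[:,0].max(),W[k].min(0),W[k].max(0))
b=(f.max(-1)<95)&(abs(L[...,1])<.03)&(L[...,0]>.14)&(L[...,0]<.23)&(abs(L[...,2]+.01)<.05);print("ball",b.sum(),L[b].mean(0),W[b].mean(0))
E
python3 tr.py t2
```

```text
[ 0.47339537 -0.07198106  0.05462801] 59.268962144851685 [9.76957009e-01 2.13436009e-01 2.68825087e-04] [ 2.98406151e-04 -1.06378057e-04 -9.99999950e-01]
402 slope z(down),y [[-0.0052, -0.0093], [-0.0041, 0.001]] 0.21771381688900074 [ 0.57451656 -0.05846938  0.05040472] [ 0.68962229 -0.00260755  0.06633674]
ball 66 [ 0.18588876 -0.00181185 -0.02251379] [ 0.65460726 -0.03053321  0.07719147]
```

View pics/t2.png

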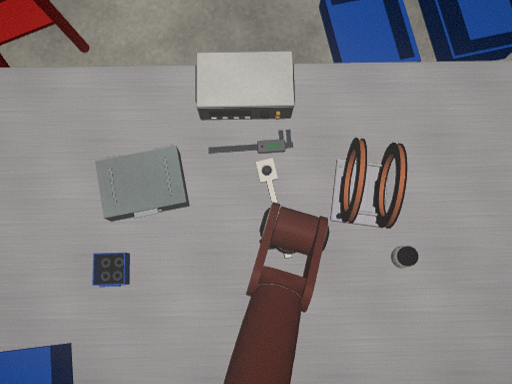

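The top view shows the tray lifted level, with the ball in the pan at (267,170). Next I raise it above the coils.

Request:
send_rows(rows=[[0,[0,0,-0.6],0],[0,[0,0,-1.2],0],[0,[0,0,-1.6],0],[0,[0,0,-1.8],0],[0,[0,0,-1.8],0],[0,[0,0,-1.8],0],[0,[0,0,-1.8],0],[0,[0,0,-1.8],0],[0,[0,0,-1.8],0],[0,[0,0,-1.8],0]])

```text
t: 13.62
tool_pos: [0.4732, -0.0719, 0.2155]
tool_rot: [-3.123, -0.337, 0.0]
contact_force: [-0.2, 0.5, -1.3]
opening: 0.0162
grip_force: 59.2
```

Request:
send_rows(rows=[[0,[0,0,-1.8],0],[0,[0,0,-1.6],0],[0,[0,0,-1.2],0],[0,[0,0,-0.9],0],[0,[0,0,-0.5],0],[0,[0,0,0],0]])

```text
t: 14.38
tool_pos: [0.4733, -0.072, 0.2744]
tool_rot: [-3.123, -0.337, 0.0]
contact_force: [-0.0, 0.6, -0.9]
opening: 0.0169
grip_force: 59.2
```

Request:
send_rows(rows=[[0,[0,0,0],0.6],[0,[0,0,0],1.2],[0,[0,0,0],1.8],[0,[0,0,0],1.8],[0,[0,0,0],1.8],[0,[0,0,0],1.8],[0,[0,0,0],1.8],[0,[0,0,0],1.8],[0,[0,0,0],1.8],[0,[0,0,0],1.8]])

```text
t: 15.62
tool_pos: [0.4733, -0.0719, 0.2743]
tool_rot: [-3.14, 0.11, -0.0]
contact_force: [-0.1, -0.1, -0.4]
opening: 0.0166
grip_force: 59.2
```

Request:
send_rows(rows=[[0,[0,0,0],1.8],[0,[0,0,0],1.6],[0,[0,0,0],1.0],[0,[0,0,0],0.6],[0,[0,0,0],0]])

```text
t: 16.25
tool_pos: [0.4733, -0.072, 0.2743]
tool_rot: [-3.132, 0.243, 0.0]
contact_force: [-0.5, 0.9, -0.7]
opening: 0.0166
grip_force: 59.2
```

Request:
send_rows(rows=[[0,[-0.1,0.4,0],0],[0,[-0.1,0.8,0],0],[0,[-0.2,1.2,0],0],[0,[-0.2,1.5,0],0],[0,[-0.2,1.5,0],0],[0,[-0.2,1.5,0],0],[0,[-0.2,1.5,0],0],[0,[-0.2,1.5,0],0],[0,[-0.2,1.5,0],0],[0,[-0.2,1.5,0],0]])

```text
t: 17.5
tool_pos: [0.4353, -0.1976, 0.2743]
tool_rot: [3.132, -0.243, 0.0]
contact_force: [0.7, -0.5, -1.4]
opening: 0.0167
grip_force: 59.2
```

Request:
send_rows(rows=[[0,[-0.2,1.5,0],0],[0,[-0.2,1.5,0],0],[0,[-0.1,1.2,0],0],[0,[-0.1,0.8,0],0],[0,[-0.1,0.5,0],0],[0,[0,0.2,0],0],[0,[0,0,0],0],[0,[0,0,0],0]])

```text
t: 18.5
tool_pos: [0.42, -0.2516, 0.2743]
tool_rot: [-3.132, 0.242, -0.0]
contact_force: [-0.1, -0.3, -1.1]
opening: 0.017
grip_force: 59.2
```

```bash
python3 tr.py t3
python3 - <<'E'
from h import *
im,W=grab("scene"); f=im["frame"]; o=ctrl.get_obs();p=o["tool_pos"];r=cv2.Rodrigues(o["tool_rot"])[0];L=(W-p)@r
b=(f.max(-1)<95)&(abs(L[...,1])<.025)&(L[...,0]>.15)&(L[...,0]<.22)&(L[...,2]<.0)&(L[...,2]>-.04);print("ball scene",b.sum(),L[b].mean(0),W[b].mean(0))
a=cv2.imread("pics/t3.png")[120:270,270:440];c=cv2.cvtColor(f,cv2.COLOR_RGB2BGR)[150:330,80:260]
cv2.imwrite("pics/c3.png",np.hstack([cv2.resize(a,(400,360)),cv2.resize(c,(400,360))]))
E
```

```text
[ 0.41996494 -0.25160904  0.27432256] 59.22113299369812 [ 9.88081811e-01 -1.53929634e-01  5.84916316e-05] [ 7.13861794e-05  7.82419459e-05 -9.99999994e-01]
707 slope z(down),y [[0.0027, 0.0014], [-0.0057, -0.0011]] 0.21720423579707712 [ 0.47223786 -0.30551995  0.27311331] [ 0.6369352  -0.25267209  0.28576239]
ball 114 [ 0.18389118 -0.00488024 -0.02055922] [ 0.60241422 -0.27509487  0.29489296]
ball scene 104 [ 0.19254328  0.00062093 -0.02058156] [ 0.61009923 -0.28188333  0.29490833]
```

View pics/c3.png

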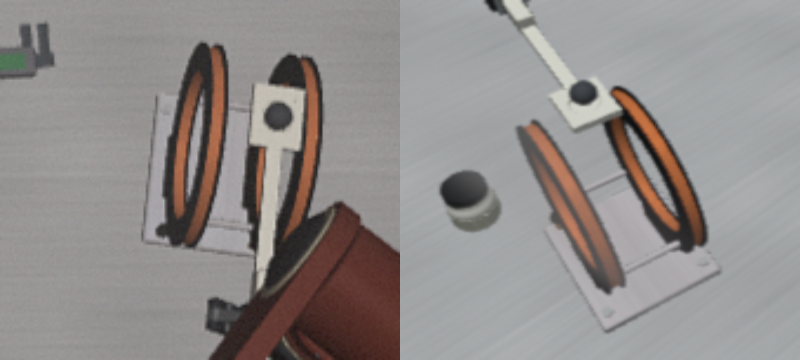

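The pan with the ball sits above the gap, at (278,115) in the left half and (582,92) in the right. The ball averages (0.606, −0.279) against the coil centre at (0.605, −0.2805). I'll shift 2 mm and lower it.

Request:
send_rows(rows=[[0,[0,0.1,0.3],0],[0,[0,0.1,0.6],0],[0,[0,0,0.9],0],[0,[0,0,1.1],0],[0,[0,0,1.1],0],[0,[0,0,1.1],0],[0,[0,0,1.1],0],[0,[0,0,1.1],0],[0,[0,0,0.8],0],[0,[0,0,0.4],0]])

```text
t: 19.85
tool_pos: [0.4194, -0.2537, 0.1886]
tool_rot: [-3.132, 0.243, 0.001]
contact_force: [0.1, 0.4, -0.8]
opening: 0.0169
grip_force: 59.2
```

Request:
send_rows(rows=[[0,[0,0,0.4],0],[0,[0,0,0.8],0],[0,[0,0,1.1],0],[0,[0,0,1.1],0],[0,[0,0,1.1],0],[0,[0,0,1.0],0],[0,[0,0,0.7],0],[0,[0,0,0.4],0],[0,[0,0,0.3],0],[0,[0,0,0],0]])

```text
t: 21.1
tool_pos: [0.4196, -0.2539, 0.1203]
tool_rot: [3.132, -0.243, 0.0]
contact_force: [-0.1, -1.0, -0.3]
opening: 0.0167
grip_force: 59.2
```

```bash
python3 tr.py t4
python3 - <<'E'
from h import *
im,W=grab("scene"); f=im["frame"]; o=ctrl.get_obs();p=o["tool_pos"];r=cv2.Rodrigues(o["tool_rot"])[0];L=(W-p)@r
b=(f.max(-1)<95)&(abs(L[...,1])<.025)&(L[...,0]>.15)&(L[...,0]<.22)&(L[...,2]<.0)&(L[...,2]>-.04);print("ball scene",b.sum(),L[b].mean(0),W[b].mean(0),L[b].min(0),W[b].max(0))
a=cv2.imread("pics/t4.png")[120:270,270:440];c=cv2.cvtColor(f,cv2.COLOR_RGB2BGR)[150:330,80:260]
cv2.imwrite("pics/c4.png",np.hstack([cv2.resize(a,(400,360)),cv2.resize(c,(400,360))]));print(o["contact_force"])
E
```

```text
[ 0.41969612 -0.25394008  0.12052008] 59.22126531600952 [ 9.88020745e-01 -1.54320703e-01  3.57163219e-04] [ 3.21723074e-04 -2.54626352e-04 -9.99999916e-01]
448 slope z(down),y [[0.0005, 0.06], [-0.0052, -0.0072]] 0.21685099991716517 [ 0.48032427 -0.30913712  0.12001979] [ 0.63533331 -0.2578094   0.13183463]
ball 83 [ 0.18544959 -0.00327585 -0.02144858] [ 0.60342279 -0.27931672  0.14203423]
ball scene 71 [ 0.19134828  0.0004504  -0.02205821] [ 0.60871338 -0.28395288  0.14278363] [ 0.18174861 -0.00956817 -0.02865875] [ 0.61642292 -0.27372633  0.14938296]
[-0.08783805 -0.89384685 -0.61653786]
```

View pics/c4.png

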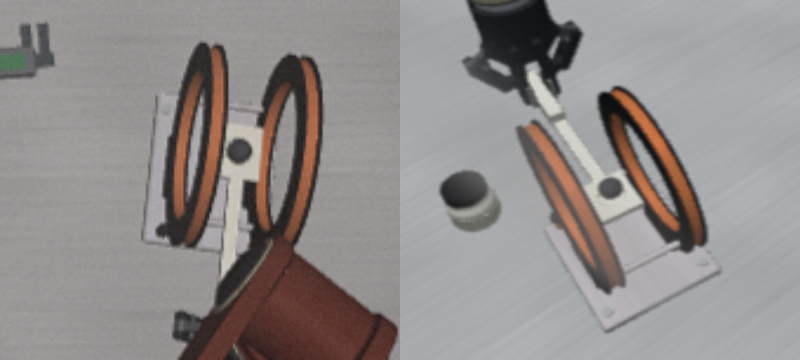

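The tray sits between the rings without touching them. The ball is in its pocket at (238,151) and (610,187), measured at about (0.606, −0.2815, 0.136). That is within about 2 mm of the coil centre.

Request:
send_rows(rows=[[0,[0,0,0],0],[0,[0,0,0],0],[0,[0,0,0],0],[0,[0,0,0],0]])

```text
t: 21.7
tool_pos: [0.4196, -0.2539, 0.1203]
tool_rot: [3.132, -0.243, 0.0]
contact_force: [0.6, 0.1, -0.7]
opening: 0.0168
grip_force: 59.2
```

```bash
python3 -c "
from station import ctrl
print(ctrl.finish_job())"
```

```text
the job is handed in; nothing more can be done
None
```

I handed the job in at about 22 s: the case lid is shut, and the gripper is holding the tray level and clear of the coils, with the ball in its pocket about 2 mm from the coil centre by camera; the hand-in returned no verdict.

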